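Set the bearing preload cap a quarter turn back from home

TASK

Lift the cover plate off the pins of the green bearing housing and set it down flat on the bench, handle up, clear of the housing, without dropping it. Then screw the knurled brass cap down clockwise until it bottoms out, back it off a quarter turn, and finish still gripping the cap there, so that I can tighten the lock screw. Leave the screwdriver, the wax tin and the offcut where they are.

Things in the scene. Friction and masses are not known exactly. Their poses are not given: they have to be found in the camera images.
- housing: Green painted bearing housing, fixed to the bench. Origin at the centre of its underside; x is its long axis, z up. Foot 210 x 110 mm; flat top 40 mm above the bench. On its +y side the bench is clear to 180 mm from its long axis, except for a fixed tool chest (80 mm high) at world x < 0.43, y > 0.08 m. A lamp head hangs over the bench to the right (world x 0.5 to 0.73, y -0.36 to -0.12, z > 0.46 m).
- housing_top (a point): Centre of the housing's flat top, 40 mm above the bench, axes as the housing. A steel boss here (38 mm across, 14 mm high) carries the cap. At x = +80 and -80 mm steel pillars 14 mm thick rise 50 mm above the top and carry the cover; each ends in a pin 8 mm thick and 10 mm high. A white datum line is painted on the top at -y of the cap.
- cover: Loose aluminium cover plate, 184 x 70 x 5 mm, 0.25 kg (varies), lying over the cap on the two pillars, with its two 11 mm holes over the pins. Origin at the centre of its underside; x is its long axis, z up. When lifted off it must rise 10 mm to clear the pins. Carries a black strap handle.
- cover_handle (a point): Centre of the cover's black handle bar: a round bar 12 mm thick and about 64 mm long between its bends, running along the cover's x axis, its centre line 38 mm above the cover's underside (27 mm of free height under the bar).
- cap: Round knurled brass cap, 42 mm across and 26 mm high, threaded on the housing's central boss under the cover. Origin on its axis at its underside (54 mm above the bench when bottomed out); z up. It rises 8 mm per turn as it is unscrewed. The white line on its top runs from centre to rim; bottomed out, it lines up with the white datum line on the housing.
- cap_grip (a point): Point on the cap's axis 16 mm above its underside (10 mm below its top; 70 mm above the bench when bottomed out): a good height to grip it from above.
- cap_turn (a joint): Turn of the cap in rad: 0 = bottomed out (hard stop), growing as it is unscrewed (anticlockwise from above); a quarter turn back from the stop is 1.57. It starts between 2.3 and 3.7 and stops at 4.6. Light friction (0.06 N m) holds it where it is left.
- screwdriver_mid (a point): Screwdriver with dark handle, 25 x 188 x 24 mm, lying on the bench along the housing's -y side; its middle. To be left alone.
- wax_tin_mid (a point): Round tin of red wax, 66 mm across, 28 mm high; its centre. To be left alone.
- offcut_mid (a point): Pale wood offcut, 42 x 58 x 26 mm; its centre. To be left alone.

How it is judged:
By the outcome, as a careful person would: the job done as asked, in the order asked, and still so for the second after the job is handed in, while the arm keeps its last pose, push and grip.
It also fails if it takes over 64 s, if anything falls off the work surface, if the arm or the gripper's body presses on something with over 40 N, if the wrist force passes 120 N, or if a joint passes its speed limit or range.

ROBOT

A 6-joint arm with a two-finger parallel gripper is mounted at the origin on a cart in front of the work surface, level with it; the furniture and walls round the work are solid. World frame = base frame: x ahead of the robot, y to its left, z up, the work surface at z = 0. Lengths are in m, angles in rad, forces in N, time in s.
With the tool pointing down it reaches from about 0.275 to 0.875 m from the base axis. Payload 12.5 kg.
Tool frame: the origin (TCP) lies on the centre line of the jaws, within the pads' length; the fingertips stand 8 mm ahead of it and the grasp point (between the pads) lies 11 mm behind it; z points along the fingers, y is the line along which they close (so a half turn about z gives the same grasp; the last joint's range is limited). The gripper opens to 85 mm and grips with 20 to 120 N. Pads are 22 mm wide; open, the fingers measure 114 mm over their backs; the gripper's body (76 mm by 85 mm) begins 54 mm behind the grasp point. The pads swing forward as they close: fully open they stand 13 mm farther back than shut.
Start: joints at [-1.289, 0.351, 1.652, -0, 1.139, -0.085], TCP at [0.197, -0.513, 0.218] pointing down, gripper open.
Joint ranges: [-2.75, 2.75], [-0.79, 2.1], [0.01, 2.65], [-1.57, 4.71], [0.07, 3.14], [-2.87, 2.87]. Speed limits (rad/s): [2.22, 2.22, 2.79, 3.14, 3.14, 3.14].

INTERFACE

Orientations are given as a unit quaternion [w, x, y, z].
In Python, from plant import arm gives the robot as it stands. The module is installed in compiled form; this text tells all that it offers.
- The arm moves only by the tool step_arm, never from a script. Its argument "steps" is a list of rows, each an object of numbers: "grip": the closure in counts, from 0 (fully open) to 255 (shut); "x", "y", "z": the shift along the world's x, y, z in mm; "ax", "ay", "az": the turn, a rotation vector about the world's x, y, z in rad. In form: [{"grip": .., "x": .., "y": .., "z": .., "ax": .., "ay": .., "az": ..}, ...]. A call has 1 to 10 rows; each row shifts and turns the commanded pose from where the row before left it; what a row does not reach is not made up. A row lasts 1/10 s, in which the tool goes at most 50 mm and 8.59 degrees, less where a joint would pass 70% of its speed; a pose out of reach is approached as far as the arm can. A call with a gripper value outside its range is refused whole. The fingers move at their own pace and stop on an object; "grip_force" is the grip in N (left out, the last holds). Time passes only in rows, so rows that do not move let the fingers close. It gives the time, the measured TCP pose, the force, the opening and the grip force at its end, in the units of the state.
- arm.state(): the state, without advancing time (a new reading comes with each control period).
- arm.get_image(name): name is "scene" or "side" or "wrist"; returns the picture (480x640x3 uint8, red, green, blue); there is no depth.
- arm.get_calibration(name): a dict with "intrinsics" (3x3 intrinsics, pixels), "rvec" (rotation vector, rad) and "tvec" (3), from world to camera coordinates, as OpenCV has them. Camera axes: x right, y down, z forward; pixel columns grow to the right and rows downward; lengths in m; the calibration is good to about 2 mm. A picture is of the moment at which its call begins: read the wrist's pose just before it. get_calibration takes no time and is no camera call; for the wrist camera it gives the pose at the moment of the call.
- arm.job_done(): hands the job in; it is judged then, once.
The state is a dict: "time": time; "qpos": joint angles; "dq": joint speeds; "tau": joint torques, N m; "eef_pos": TCP position; "tcp_rot": TCP orientation; "contact_force": force on the tool from outside, world axes, zero at the start; "moment": the same for the moment, N m; "gripper_width": opening from 0.0 (shut) to 1.0 (fully open); "grip_force": force on a finger pad.
Only numpy, scipy, OpenCV 4.12 (cv2) and the standard library are available. Lean on these libraries where they do the work, as an engineer would, in place of code of your own. Each camera call takes 0.05 s, during which the arm holds its last target. There are 200 camera calls.

## Working session

There is one attempt and no reset: what is moved stays moved. The work goes in short steps, Python scripts to look and compute and a tool call to move; the robot and the scene stay as the last step left them, time stands still between calls to the robot, and variables do not carry over. Pictures are saved under pics/ and viewed, at most 10 in all, crops included, and the job is handed in when it is done.

Besides the shell and the picture viewer there is one more tool, called as name(argument=value, ...) on one line, values as JSON. step_arm: Moves the arm, as the interface text tells. Its arguments: {"type":"object","properties":{"steps":{"type":"array"},"grip_force":{"type":"number"}},"required":["steps"]}

```bash
mkdir -p pics
cat > h.py <<'E'
import numpy as np, cv2
from plant import arm
def cal(n):
    c=arm.get_calibration(n); R=cv2.Rodrigues(np.array(c["rvec"],float))[0]
    return np.array(c["intrinsics"],float),R,np.array(c["tvec"],float).ravel()
def ray(c,px):
    K,R,t=c; d=R.T@np.linalg.inv(K)@np.array([px[0],px[1],1.]); return -R.T@t,d
def onz(c,px,z):
    o,d=ray(c,px); return o+d*(z-o[2])/d[2]
def proj(c,P):
    K,R,t=c; p=K@(R@np.array(P,float)+t); return p[:2]/p[2]
def tri(l):
    A=np.zeros((3,3));b=np.zeros(3)
    for c,px in l:
        o,d=ray(c,px); d=d/np.linalg.norm(d); M=np.eye(3)-np.outer(d,d); A+=M;b+=M@o
    return np.linalg.solve(A,b)
def save(n,f):
    im=cv2.cvtColor(arm.get_image(n),cv2.COLOR_RGB2BGR); cv2.imwrite("pics/"+f,im); return im
E
python3 - <<'E'
from h import *
for n in("scene","side"):
    save(n,n+"0.png"); K,R,t=cal(n); print(n,(-R.T@t).round(3),R[2].round(2))
print({k:np.round(v,3) for k,v in arm.state().items()})
E
```

```text
scene [-0.011 -0.551  0.501] [ 0.63  0.61 -0.48]
side [1.021 0.294 0.875] [-0.51 -0.34 -0.79]
{'time': np.float64(0.1), 'qpos': array([-1.289,  0.351,  1.652, -0.   ,  1.139, -0.085]), 'dq': array([-0.001,  0.001, -0.003, -0.001,  0.   , -0.   ]), 'tau': array([ 1.0000e-03, -5.0684e+01, -2.9188e+01, -0.0000e+00,  3.0000e-03,
       -0.0000e+00]), 'eef_pos': array([ 0.197, -0.513,  0.218]), 'tcp_rot': array([-0.001,  0.983,  0.182, -0.   ]), 'contact_force': array([ 0.298, -0.475,  0.872]), 'moment': array([ 0.029, -0.057,  0.046]), 'grip_force': np.float64(0.0), 'gripper_width': np.float64(0.999)}
```

View pics/scene0.png

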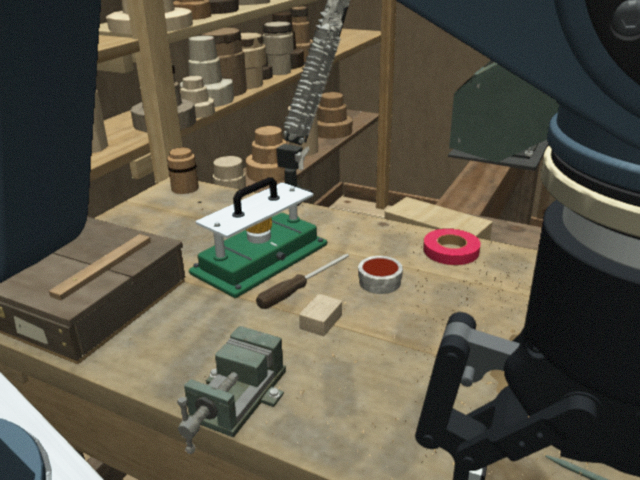

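View pics/side0.png

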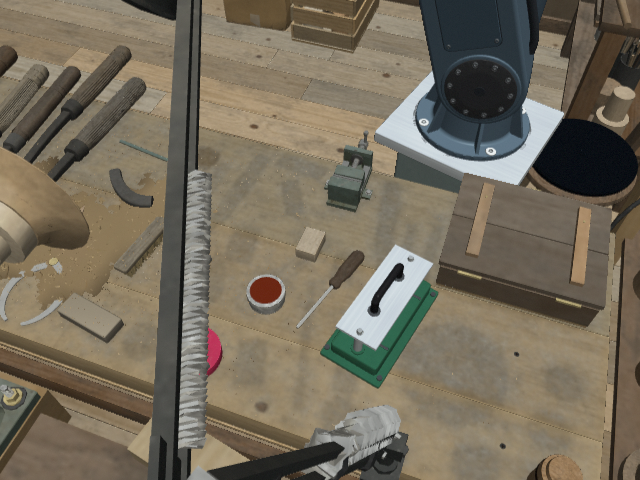

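The scene view shows the plate's corners near (197,218), (313,193) and (240,232), with the black handle at about (258,195). In the side view the corners are near (397,245), (433,262), (374,349) and (336,328). The screwdriver lies left of the housing in the side view, so +y is the right-hand side there (lower right, at about (470,360)).

Run:
```python
from h import *
c=cal("side"); s=cal("scene")
im=cv2.imread("pics/side0.png"); hsv=cv2.cvtColor(im,cv2.COLOR_BGR2HSV)
def big(m,box):
    q=np.zeros_like(m); x0,y0,x1,y1=box; q[y0:y1,x0:x1]=m[y0:y1,x0:x1]
    cs=cv2.findContours(q,cv2.RETR_EXTERNAL,cv2.CHAIN_APPROX_NONE)[0]
    return max(cs,key=cv2.contourArea)
k=big(cv2.inRange(hsv,(0,0,185),(180,45,255)),(320,230,450,360))
P=np.array([onz(c,p[0],.095)[:2] for p in k])*1000
r=cv2.minAreaRect(P.astype(np.float32)); print("plate side",r)
g=cv2.inRange(hsv,(65,80,30),(95,255,200)); kg=big(g,(310,230,450,400))
print("green px",cv2.boundingRect(kg))
im2=cv2.imread("pics/scene0.png"); h2=cv2.cvtColor(im2,cv2.COLOR_BGR2HSV)
k2=big(cv2.inRange(h2,(0,0,185),(180,45,255)),(190,175,320,240))
P2=np.array([onz(s,p[0],.095)[:2] for p in k2])*1000
print("plate scene",cv2.minAreaRect(P2.astype(np.float32)), cv2.boundingRect(k2))
# handle dark
kd=big(cv2.inRange(hsv,(0,0,0),(180,255,60)),(360,255,410,320)); 
Ph=np.array([onz(c,p[0],.128)[:2] for p in kd])*1000; print("handle side",cv2.minAreaRect(Ph.astype(np.float32)))
# others
kw=big(cv2.inRange(hsv,(0,120,60),(12,255,255)),(240,265,290,315)); M=cv2.moments(kw); print("wax",onz(c,(M['m10']/M['m00'],M['m01']/M['m00']),.026))
print("offcut",onz(c,(311,240),.026)); 
for p in((300,325),(362,254)): print("sd",onz(c,p,.012))
for p in((380,385),(437,292),(322,350)): print("foot",onz(c,p,.0))
for p in((457,178),(440,285),(605,320)): print("chest",onz(c,p,.0 if p[1]>200 else .08))
```

```text
plate side ((551.3750610351562, 97.37741088867188), (183.4854278564453, 69.58126831054688), 0.9775270223617554)
green px (321, 280, 117, 108)
plate scene ((549.5685424804688, 99.228271484375), (184.41903686523438, 73.61292266845703), 0.9007876515388489) (196, 183, 116, 53)
handle side ((561.56396484375, 101.45443725585938), (99.49907684326172, 18.351139068603516), 1.5402852296829224)
wax [ 0.62056837 -0.09152387  0.026     ]
offcut [ 0.48913196 -0.08917371  0.026     ]
sd [ 0.6357506  -0.00813321  0.012     ]
sd [ 0.45385717 -0.00157643  0.012     ]
foot [0.64561372 0.15323466 0.        ]
foot [0.44085985 0.14581247 0.        ]
foot [0.64750261 0.04419713 0.        ]
chest [0.25094537 0.07293461 0.08      ]
chest [0.42483016 0.14331401 0.        ]
chest [0.3282669  0.40611966 0.        ]
```

step_arm(steps=[{"grip": 0,"x": 17.7,"y": 30.5,"z": 2,"az": 0.14},{"grip": 0,"x": 17.7,"y": 30.5,"z": 2,"az": 0.14},{"grip": 0,"x": 17.7,"y": 30.5,"z": 2,"az": 0.14},{"grip": 0,"x": 17.7,"y": 30.5,"z": 2,"az": 0.14},{"grip": 0,"x": 17.7,"y": 30.5,"z": 2,"az": 0.14},{"grip": 0,"x": 17.7,"y": 30.5,"z": 2,"az": 0.14},{"grip": 0,"x": 17.7,"y": 30.5,"z": 2,"az": 0.14},{"grip": 0,"x": 17.7,"y": 30.5,"z": 2,"az": 0.14},{"grip": 0,"x": 17.7,"y": 30.5,"z": 2,"az": 0.14},{"grip": 0,"x": 17.7,"y": 30.5,"z": 2,"az": 0.14}])

```text
schema error: expected keys grip, x, y, z, ax, ay, az
```

step_arm(steps=[{"grip": 0,"x": 17.7,"y": 30.5,"az": 0.14},{"grip": 0,"x": 17.7,"y": 30.5,"az": 0.14},{"grip": 0,"x": 17.7,"y": 30.5,"az": 0.14},{"grip": 0,"x": 17.7,"y": 30.5,"az": 0.14},{"grip": 0,"x": 17.7,"y": 30.5,"az": 0.14},{"grip": 0,"x": 17.7,"y": 30.5,"az": 0.14},{"grip": 0,"x": 17.7,"y": 30.5,"az": 0.14},{"grip": 0,"x": 17.7,"y": 30.5,"az": 0.14},{"grip": 0,"x": 17.7,"y": 30.5,"az": 0.14},{"grip": 0,"x": 17.7,"y": 30.5,"az": 0.14}])

```text
schema error: expected keys grip, x, y, z, ax, ay, az
```

Run:
```python
from h import *
w=cal("wrist"); save("wrist","w1.png"); K,R,t=w; print((-R.T@t).round(3),R.round(2))
st=arm.state(); print({k:np.round(st[k],3) for k in("time","qpos","eef_pos","tcp_rot","contact_force")})
print(proj(w,[.551,.098,.128]),proj(w,[.551,.098,.095]))
```

```text
[ 0.274 -0.484  0.373] [[ 0.36 -0.93 -0.  ]
 [-0.88 -0.34  0.32]
 [-0.3  -0.11 -0.95]]
{'time': np.float64(0.15), 'qpos': array([-1.289,  0.351,  1.652, -0.   ,  1.139, -0.085]), 'eef_pos': array([ 0.197, -0.513,  0.218]), 'tcp_rot': array([-0.   ,  0.983,  0.182, -0.   ]), 'contact_force': array([-0.841, -0.486,  0.27 ])}
[-1558.07079726 -1959.76752292] [-1047.13238755 -1392.42682285]
```

View pics/w1.png

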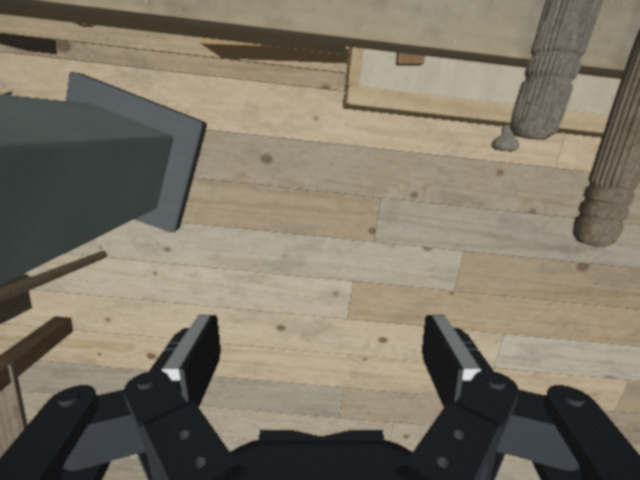

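The wrist view shows only the floor and the open fingers, because the arm has not moved: every row needs all seven keys. I'll resend the move.

step_arm(steps=[{"grip": 0,"x": 17.7,"y": 30.5,"z": 2,"ax": 0,"ay": 0,"az": 0.14},{"grip": 0,"x": 17.7,"y": 30.5,"z": 2,"ax": 0,"ay": 0,"az": 0.14},{"grip": 0,"x": 17.7,"y": 30.5,"z": 2,"ax": 0,"ay": 0,"az": 0.14},{"grip": 0,"x": 17.7,"y": 30.5,"z": 2,"ax": 0,"ay": 0,"az": 0.14},{"grip": 0,"x": 17.7,"y": 30.5,"z": 2,"ax": 0,"ay": 0,"az": 0.14},{"grip": 0,"x": 17.7,"y": 30.5,"z": 2,"ax": 0,"ay": 0,"az": 0.14},{"grip": 0,"x": 17.7,"y": 30.5,"z": 2,"ax": 0,"ay": 0,"az": 0.14},{"grip": 0,"x": 17.7,"y": 30.5,"z": 2,"ax": 0,"ay": 0,"az": 0.14},{"grip": 0,"x": 17.7,"y": 30.5,"z": 2,"ax": 0,"ay": 0,"az": 0.14},{"grip": 0,"x": 17.7,"y": 30.5,"z": 2,"ax": 0,"ay": 0,"az": 0.14}])

```text
time: 1.15
eef_pos: [0.3747, -0.207, 0.2382]
tcp_rot: [-0.0, 0.632, 0.775, -0.0]
contact_force: [0.5, -0.5, 0.4]
gripper_width: 1.004
grip_force: 0.0
```

step_arm(steps=[{"grip": 0,"x": 17.7,"y": 30.5,"z": 0,"ax": 0,"ay": 0,"az": 0.14},{"grip": 0,"x": 17.7,"y": 30.5,"z": 0,"ax": 0,"ay": 0,"az": 0.14},{"grip": 0,"x": 17.7,"y": 30.5,"z": 0,"ax": 0,"ay": 0,"az": 0.14},{"grip": 0,"x": 17.7,"y": 30.5,"z": 0,"ax": 0,"ay": 0,"az": 0.14},{"grip": 0,"x": 17.7,"y": 30.5,"z": 0,"ax": 0,"ay": 0,"az": 0.14},{"grip": 0,"x": 17.7,"y": 30.5,"z": 0,"ax": 0,"ay": 0,"az": 0.14},{"grip": 0,"x": 17.7,"y": 30.5,"z": 0,"ax": 0,"ay": 0,"az": 0.14},{"grip": 0,"x": 17.7,"y": 30.5,"z": 0,"ax": 0,"ay": 0,"az": 0.14},{"grip": 0,"x": 17.7,"y": 30.5,"z": 0,"ax": 0,"ay": 0,"az": 0.14},{"grip": 0,"x": 17.7,"y": 30.5,"z": 0,"ax": 0,"ay": 0,"az": 0.14}])

```text
time: 2.15
eef_pos: [0.5517, 0.098, 0.238]
tcp_rot: [-0.0, -0.016, 1.0, -0.0]
contact_force: [0.1, -1.6, -0.0]
gripper_width: 1.003
grip_force: 0.0
```

Run:
```python
from h import *
w=cal("wrist"); save("wrist","w2.png"); K,R,t=w; print((-R.T@t).round(3))
st=arm.state(); print({k:np.round(st[k],3) for k in("time","qpos","eef_pos","tcp_rot","contact_force")})
print(proj(w,[.551,.098,.128]),proj(w,[.551,.098,.095]))
```

```text
[0.469 0.095 0.394]
{'time': np.float64(2.2), 'qpos': array([ 9.800e-02,  3.540e-01,  1.596e+00,  1.000e-03,  1.191e+00,
       -1.515e+00]), 'eef_pos': array([0.553, 0.102, 0.238]), 'tcp_rot': array([ 0.   , -0.021,  1.   ,  0.001]), 'contact_force': array([-3.499,  2.312, -1.68 ])}
[321.41191214 236.36425634] [321.38060457 225.26112792]
```

View pics/w2.png

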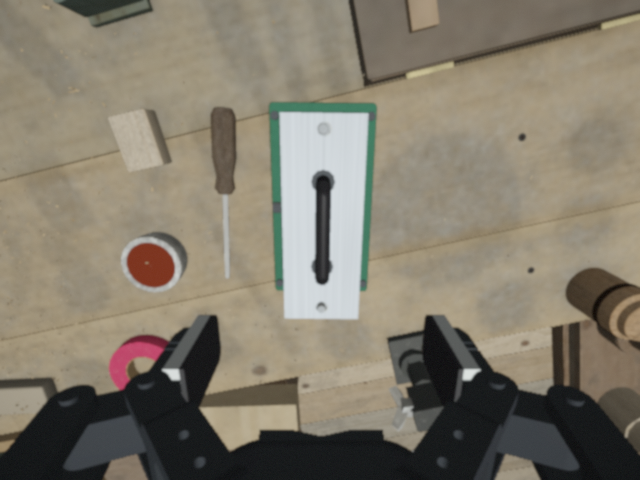

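The wrist view shows the plate in the middle with pins near (323,129) and (321,308). The handle runs from (323,182) to (321,280), its middle at about (322,231), and the clear bench (+y) is on the right. I'll measure it again now that the arm has settled.

Run:
```python
from h import *
w=cal("wrist"); im=save("wrist","w3.png"); st=arm.state(); print(st["eef_pos"].round(4),st["tcp_rot"].round(4),st["time"])
hsv=cv2.cvtColor(im,cv2.COLOR_BGR2HSV)
def big(m,b):
    q=np.zeros_like(m); q[b[1]:b[3],b[0]:b[2]]=m[b[1]:b[3],b[0]:b[2]]
    return max(cv2.findContours(q,cv2.RETR_EXTERNAL,cv2.CHAIN_APPROX_NONE)[0],key=cv2.contourArea)
k=big(cv2.inRange(hsv,(0,0,165),(180,40,255)),(268,90,385,325)); print(cv2.boundingRect(k))
P=np.array([onz(w,p[0],.095)[:2]*1000 for p in k],np.float32); print("plate",cv2.minAreaRect(P))
k=big(cv2.inRange(hsv,(0,0,0),(180,255,45)),(300,160,345,300)); print(cv2.boundingRect(k))
P=np.array([onz(w,p[0],.128)[:2]*1000 for p in k],np.float32); print("handle",cv2.minAreaRect(P))
g=cv2.inRange(hsv,(60,80,20),(95,255,200)); k=big(g|cv2.inRange(hsv,(0,0,165),(180,40,255)),(268,90,385,295));x,y,ww,hh=cv2.boundingRect(k)
print("foot",[onz(w,p,.005)[:2].round(4) for p in((x,y),(x+ww,y),(x,y+hh),(x+ww,y+hh))])
```

```text
[0.5523 0.0995 0.2376] [-1.000e-04 -1.620e-02  9.999e-01  3.000e-04] 2.25
(276, 109, 89, 210)
plate ((551.6405639648438, 98.3756103515625), (186.32650756835938, 72.80740356445312), 1.3120219707489014)
(311, 174, 15, 107)
handle ((547.4483642578125, 98.48545837402344), (85.68113708496094, 9.755114555358887), 1.1232186555862427)
foot [array([0.4481, 0.0433]), array([0.4438, 0.1499]), array([0.6678, 0.0418]), array([0.6626, 0.1692])]
```

step_arm(steps=[{"grip": 0,"x": 0,"y": 0,"z": -20,"ax": 0,"ay": 0,"az": -0.012},{"grip": 0,"x": 0,"y": 0,"z": -20,"ax": 0,"ay": 0,"az": 0},{"grip": 0,"x": 0,"y": 0,"z": -20,"ax": 0,"ay": 0,"az": 0},{"grip": 0,"x": 0,"y": 0,"z": -20,"ax": 0,"ay": 0,"az": 0},{"grip": 0,"x": 0,"y": 0,"z": -15,"ax": 0,"ay": 0,"az": 0},{"grip": 0,"x": 0,"y": 0,"z": -10,"ax": 0,"ay": 0,"az": 0},{"grip": 0,"x": 0,"y": 0,"z": -8,"ax": 0,"ay": 0,"az": 0},{"grip": 0,"x": 0,"y": 0,"z": -8,"ax": 0,"ay": 0,"az": 0},{"grip": 0,"x": 0,"y": 0,"z": 0,"ax": 0,"ay": 0,"az": 0},{"grip": 0,"x": 0,"y": 0,"z": 0,"ax": 0,"ay": 0,"az": 0}])

```text
time: 3.25
eef_pos: [0.5515, 0.0966, 0.1175]
tcp_rot: [0.0, -0.007, 1.0, 0.0]
contact_force: [0.7, -0.2, 0.4]
gripper_width: 1.001
grip_force: 0.0
```

step_arm(steps=[{"grip": 255,"x": 0,"y": 0,"z": 0,"ax": 0,"ay": 0,"az": 0},{"grip": 255,"x": 0,"y": 0,"z": 0,"ax": 0,"ay": 0,"az": 0},{"grip": 255,"x": 0,"y": 0,"z": 0,"ax": 0,"ay": 0,"az": 0},{"grip": 255,"x": 0,"y": 0,"z": 0,"ax": 0,"ay": 0,"az": 0},{"grip": 255,"x": 0,"y": 0,"z": 0,"ax": 0,"ay": 0,"az": 0},{"grip": 255,"x": 0,"y": 0,"z": 0,"ax": 0,"ay": 0,"az": 0},{"grip": 255,"x": 0,"y": 0,"z": 0,"ax": 0,"ay": 0,"az": 0},{"grip": 255,"x": 0,"y": 0,"z": 0,"ax": 0,"ay": 0,"az": 0},{"grip": 255,"x": 0,"y": 0,"z": 0,"ax": 0,"ay": 0,"az": 0},{"grip": 255,"x": 0,"y": 0,"z": 0,"ax": 0,"ay": 0,"az": 0}], grip_force=60)

```text
time: 4.25
eef_pos: [0.5514, 0.0967, 0.1174]
tcp_rot: [0.0, -0.007, 1.0, 0.0]
contact_force: [-0.7, 1.4, 5.0]
gripper_width: 0.074
grip_force: 54.8
```

step_arm(steps=[{"grip": 255,"x": 0,"y": 0,"z": 3,"ax": 0,"ay": 0,"az": 0},{"grip": 255,"x": 0,"y": 0,"z": 3,"ax": 0,"ay": 0,"az": 0},{"grip": 255,"x": 0,"y": 0,"z": 4,"ax": 0,"ay": 0,"az": 0},{"grip": 255,"x": 0,"y": 0,"z": 5,"ax": 0,"ay": 0,"az": 0},{"grip": 255,"x": 0,"y": 0,"z": 5,"ax": 0,"ay": 0,"az": 0},{"grip": 255,"x": 0,"y": 0,"z": 5,"ax": 0,"ay": 0,"az": 0},{"grip": 255,"x": 0,"y": 0,"z": 5,"ax": 0,"ay": 0,"az": 0},{"grip": 255,"x": 0,"y": 0,"z": 0,"ax": 0,"ay": 0,"az": 0}])

```text
time: 5.05
eef_pos: [0.5517, 0.0967, 0.148]
tcp_rot: [0.001, -0.007, 1.0, 0.0]
contact_force: [-0.4, 0.3, -2.1]
gripper_width: 0.069
grip_force: 52.2
```

Run:
```python
from h import *
st=arm.state(); print({k:np.round(st[k],3) for k in("eef_pos","contact_force","moment","gripper_width","grip_force")})
a=save("side","s2.png")[200:440,280:500]; b=save("scene","c2.png")[140:320,150:370]
cv2.imwrite("pics/m2.png",np.hstack([cv2.resize(a,(400,436)),cv2.resize(b,(400,436))]))
```

```text
{'eef_pos': array([0.552, 0.097, 0.148]), 'contact_force': array([-0.39 ,  0.336, -2.089]), 'moment': array([-0.015, -0.025,  0.023]), 'gripper_width': np.float64(0.069), 'grip_force': np.float64(52.157)}
```

View pics/m2.png

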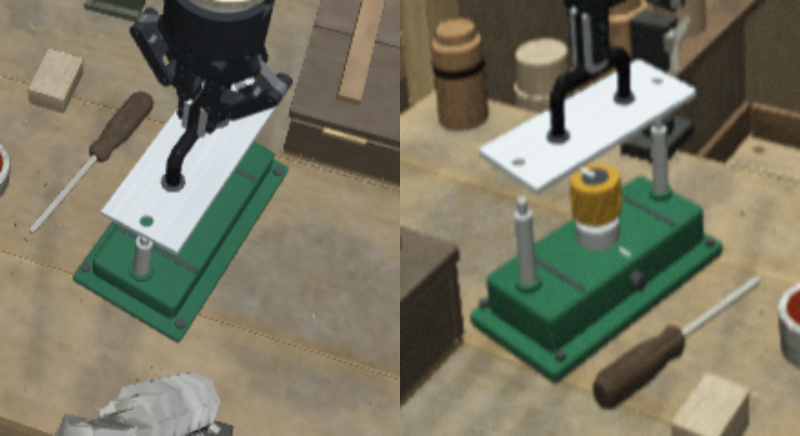

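The plate is off the pins and hangs level. In the right-hand crop the pillar tops are clear at (522,205) and (660,130), and the cap with its white line shows at (595,178). The screwdriver and offcut have not moved.

step_arm(steps=[{"grip": 255,"x": 0,"y": 0,"z": 8,"ax": 0,"ay": 0,"az": 0},{"grip": 255,"x": 0,"y": 5,"z": 4,"ax": 0,"ay": 0,"az": 0},{"grip": 255,"x": 1,"y": 12,"z": 0,"ax": 0,"ay": 0,"az": 0},{"grip": 255,"x": 1,"y": 18,"z": 0,"ax": 0,"ay": 0,"az": 0},{"grip": 255,"x": 1,"y": 20,"z": 0,"ax": 0,"ay": 0,"az": 0},{"grip": 255,"x": 1,"y": 20,"z": 0,"ax": 0,"ay": 0,"az": 0},{"grip": 255,"x": 1,"y": 20,"z": 0,"ax": 0,"ay": 0,"az": 0},{"grip": 255,"x": 0,"y": 15,"z": 0,"ax": 0,"ay": 0,"az": 0},{"grip": 255,"x": 0,"y": 8,"z": 0,"ax": 0,"ay": 0,"az": 0},{"grip": 255,"x": 0,"y": 2,"z": 0,"ax": 0,"ay": 0,"az": 0}])

```text
time: 6.15
eef_pos: [0.5561, 0.2175, 0.1591]
tcp_rot: [-0.0, -0.007, 1.0, -0.0]
contact_force: [-0.4, -0.7, -2.0]
gripper_width: 0.074
grip_force: 52.3
```

step_arm(steps=[{"grip": 255,"x": 0,"y": 0,"z": -10,"ax": 0,"ay": 0,"az": 0},{"grip": 255,"x": 0,"y": 0,"z": -18,"ax": 0,"ay": 0,"az": 0},{"grip": 255,"x": 0,"y": 0,"z": -20,"ax": 0,"ay": 0,"az": 0},{"grip": 255,"x": 0,"y": 0,"z": -20,"ax": 0,"ay": 0,"az": 0},{"grip": 255,"x": 0,"y": 0,"z": -20,"ax": 0,"ay": 0,"az": 0},{"grip": 255,"x": 0,"y": 0,"z": -18,"ax": 0,"ay": 0,"az": 0},{"grip": 255,"x": 0,"y": 0,"z": -12,"ax": 0,"ay": 0,"az": 0},{"grip": 255,"x": 0,"y": 0,"z": -6,"ax": 0,"ay": 0,"az": 0},{"grip": 255,"x": 0,"y": 0,"z": -3,"ax": 0,"ay": 0,"az": 0},{"grip": 255,"x": 0,"y": 0,"z": 0,"ax": 0,"ay": 0,"az": 0}])

```text
time: 7.15
eef_pos: [0.5565, 0.2165, 0.0323]
tcp_rot: [0.0, -0.006, 1.0, 0.0]
contact_force: [-0.7, -0.3, -3.8]
gripper_width: 0.073
grip_force: 52.3
```

Underside is about 5 mm up; I'll lower gently until it touches.

step_arm(steps=[{"grip": 255,"x": 0,"y": 0,"z": -2,"ax": 0,"ay": 0,"az": 0},{"grip": 255,"x": 0,"y": 0,"z": -1.5,"ax": 0,"ay": 0,"az": 0},{"grip": 255,"x": 0,"y": 0,"z": -1,"ax": 0,"ay": 0,"az": 0},{"grip": 255,"x": 0,"y": 0,"z": 0,"ax": 0,"ay": 0,"az": 0},{"grip": 255,"x": 0,"y": 0,"z": 0,"ax": 0,"ay": 0,"az": 0}])

```text
time: 7.65
eef_pos: [0.5567, 0.2172, 0.0284]
tcp_rot: [0.001, -0.007, 1.0, 0.0]
contact_force: [-1.8, 4.9, 4.9]
gripper_width: 0.067
grip_force: 55.7
```

step_arm(steps=[{"grip": 255,"x": 0,"y": 0,"z": -0.5,"ax": 0,"ay": 0,"az": 0},{"grip": 255,"x": 0,"y": 0,"z": 0,"ax": 0,"ay": 0,"az": 0},{"grip": 225,"x": 0,"y": 0,"z": 0,"ax": 0,"ay": 0,"az": 0},{"grip": 195,"x": 0,"y": 0,"z": 0,"ax": 0,"ay": 0,"az": 0},{"grip": 150,"x": 0,"y": 0,"z": 0,"ax": 0,"ay": 0,"az": 0},{"grip": 130,"x": 0,"y": 0,"z": 0,"ax": 0,"ay": 0,"az": 0},{"grip": 130,"x": 0,"y": 0,"z": 0,"ax": 0,"ay": 0,"az": 0},{"grip": 130,"x": 0,"y": 0,"z": 0,"ax": 0,"ay": 0,"az": 0}])

```text
time: 8.45
eef_pos: [0.5563, 0.2165, 0.0271]
tcp_rot: [-0.0, -0.007, 1.0, -0.0]
contact_force: [0.6, 0.8, -0.8]
gripper_width: 0.491
grip_force: 0.0
```

step_arm(steps=[{"grip": 130,"x": 0,"y": 0,"z": 5,"ax": 0,"ay": 0,"az": 0},{"grip": 130,"x": 0,"y": 0,"z": 10,"ax": 0,"ay": 0,"az": 0},{"grip": 130,"x": 0,"y": 0,"z": 20,"ax": 0,"ay": 0,"az": 0},{"grip": 100,"x": 0,"y": 0,"z": 30,"ax": 0,"ay": 0,"az": 0},{"grip": 0,"x": 0,"y": 0,"z": 35,"ax": 0,"ay": 0,"az": 0},{"grip": 0,"x": 0,"y": 0,"z": 35,"ax": 0,"ay": 0,"az": 0},{"grip": 0,"x": 0,"y": 0,"z": 30,"ax": 0,"ay": 0,"az": 0},{"grip": 0,"x": 0,"y": 0,"z": 25,"ax": 0,"ay": 0,"az": 0},{"grip": 0,"x": 0,"y": 0,"z": 0,"ax": 0,"ay": 0,"az": 0}])

```text
time: 9.35
eef_pos: [0.5577, 0.2171, 0.2218]
tcp_rot: [0.003, -0.007, 1.0, 0.001]
contact_force: [-0.3, 0.4, 0.1]
gripper_width: 1.001
grip_force: 0.0
```

step_arm(steps=[{"grip": 0,"x": 0,"y": -15,"z": 0,"ax": 0,"ay": 0,"az": 0},{"grip": 0,"x": -1,"y": -25,"z": 0,"ax": 0,"ay": 0,"az": 0},{"grip": 0,"x": -1,"y": -25,"z": 0,"ax": 0,"ay": 0,"az": 0},{"grip": 0,"x": -2,"y": -25,"z": 0,"ax": 0,"ay": 0,"az": 0},{"grip": 0,"x": -2,"y": -20,"z": 0,"ax": 0,"ay": 0,"az": 0},{"grip": 0,"x": 0,"y": -9,"z": 0,"ax": 0,"ay": 0,"az": 0},{"grip": 0,"x": 0,"y": 0,"z": 0,"ax": 0,"ay": 0,"az": 0},{"grip": 0,"x": 0,"y": 0,"z": 0,"ax": 0,"ay": 0,"az": 0}])

```text
time: 10.15
eef_pos: [0.5501, 0.0978, 0.2169]
tcp_rot: [-0.0, -0.007, 1.0, 0.0]
contact_force: [0.1, 0.4, -0.8]
gripper_width: 1.005
grip_force: 0.0
```

Run:
```python
from h import *
w=cal("wrist"); im=save("wrist","w4.png"); st=arm.state(); print(st["eef_pos"].round(4),st["tcp_rot"].round(4),st["qpos"].round(3),st["time"])
print(proj(w,(.551,.098,.085)),proj(w,(.471,.097,.1)),proj(w,(.631,.099,.1)))
```

```text
[0.5502 0.0981 0.217 ] [-2.0e-04 -6.8e-03  1.0e+00  1.0e-04] [ 0.093  0.368  1.63   0.     1.144 -1.491] 10.2
[321.54850471 230.50353185] [321.65105317 131.09597059] [321.51092514 323.07089386]
```

View pics/w4.png

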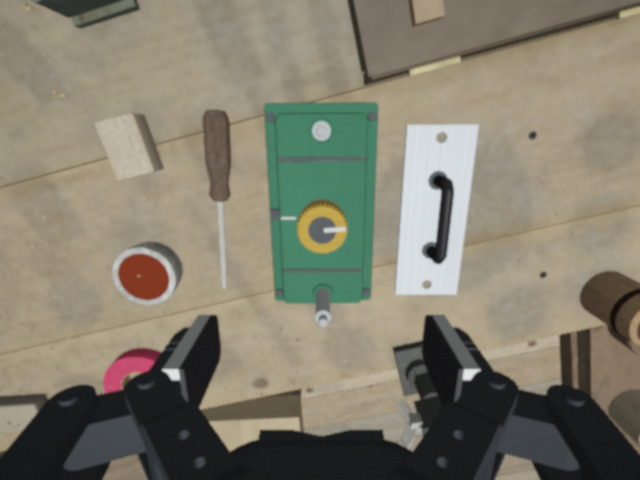

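The plate lies flat on the bench, handle up, clear of the housing. The cap centre is near (322,229), with its line pointing to (345,229), opposite the datum line at (287,218). That puts the cap about half a turn out.

Run:
```python
from h import *
w=cal("wrist"); im=cv2.imread("pics/w4.png"); hsv=cv2.cvtColor(im,cv2.COLOR_BGR2HSV)
def big(m,b):
    q=np.zeros_like(m); q[b[1]:b[3],b[0]:b[2]]=m[b[1]:b[3],b[0]:b[2]]
    return max(cv2.findContours(q,cv2.RETR_EXTERNAL,cv2.CHAIN_APPROX_NONE)[0],key=cv2.contourArea)
k=big(cv2.inRange(hsv,(15,110,80),(35,255,255)),(285,190,360,265)); print(cv2.boundingRect(k),k.shape)
P=np.array([onz(w,p[0],.084)[:2]*1000 for p in k],np.float32); print("cap circ",cv2.minEnclosingCircle(P),cv2.minAreaRect(P))
k=big(cv2.inRange(hsv,(0,0,170),(180,60,255)),(318,215,352,245)); 
P=np.array([onz(w,p[0],.084)[:2]*1000 for p in k],np.float32); print("line",cv2.minAreaRect(P),cv2.boundingRect(k))
k=big(cv2.inRange(hsv,(0,0,150),(180,60,255)),(278,205,300,230));
P=np.array([onz(w,p[0],.04)[:2]*1000 for p in k],np.float32); print("datum",cv2.minAreaRect(P))
for b in((305,110,340,150),(305,300,340,330)):
    k=big(cv2.inRange(hsv,(0,0,130),(180,60,255)),b);P=np.array([onz(w,p[0],.1)[:2]*1000 for p in k],np.float32); print("pin",cv2.minEnclosingCircle(P))
s=cal("scene"); im=cv2.imread("pics/c2.png"); hsv=cv2.cvtColor(im,cv2.COLOR_BGR2HSV)
k=big(cv2.inRange(hsv,(12,110,60),(35,255,255)),(225,210,285,255));P=np.array([onz(s,p[0],.071)[:2]*1000 for p in k],np.float32);x,y,a,b=cv2.boundingRect(k);print("scene cap mid",onz(s,(x+a/2,y+b/2),.071),(x,y,a,b))
```

```text
(298, 201, 49, 52) (229, 1, 2)
cap circ ((548.3695068359375, 98.73365783691406), 22.572471618652344) ((548.37109375, 98.62916564941406), (44.63024139404297, 40.78459167480469), 0.7574948668479919)
line ((550.3800048828125, 109.29845428466797), (4.568903923034668, 18.01184844970703), 7.338227272033691) (324, 226, 22, 7)
datum ((551.4525146484375, 66.45661163330078), (2.973644971847534, 14.514440536499023), 0.7586270570755005)
pin ((470.70172119140625, 96.78523254394531), 7.399150371551514)
pin ((624.4678955078125, 99.69824981689453), 19.565631866455078)
scene cap mid [0.54690844 0.094857   0.071     ] (243, 210, 29, 23)
```

step_arm(steps=[{"grip": 0,"x": 0.5,"y": 0.5,"z": -25,"ax": 0,"ay": 0,"az": 0},{"grip": 0,"x": 0,"y": 0,"z": -30,"ax": 0,"ay": 0,"az": 0},{"grip": 0,"x": 0,"y": 0,"z": -30,"ax": 0,"ay": 0,"az": 0},{"grip": 0,"x": 0,"y": 0,"z": -25,"ax": 0,"ay": 0,"az": 0},{"grip": 0,"x": 0,"y": 0,"z": -18,"ax": 0,"ay": 0,"az": 0},{"grip": 0,"x": 0,"y": 0,"z": -12,"ax": 0,"ay": 0,"az": 0},{"grip": 0,"x": 0,"y": 0,"z": -10,"ax": 0,"ay": 0,"az": 0},{"grip": 0,"x": 0,"y": 0,"z": -7,"ax": 0,"ay": 0,"az": 0},{"grip": 0,"x": 0,"y": 0,"z": 0,"ax": 0,"ay": 0,"az": 0},{"grip": 0,"x": 0,"y": 0,"z": 0,"ax": 0,"ay": 0,"az": 0}])

```text
time: 11.2
eef_pos: [0.5512, 0.0982, 0.0607]
tcp_rot: [0.0, -0.007, 1.0, 0.0]
contact_force: [0.3, 1.1, 0.3]
gripper_width: 1.002
grip_force: 0.0
```

step_arm(steps=[{"grip": 255,"x": 0,"y": 0,"z": 0,"ax": 0,"ay": 0,"az": 0},{"grip": 255,"x": 0,"y": 0,"z": 0,"ax": 0,"ay": 0,"az": 0},{"grip": 255,"x": 0,"y": 0,"z": 0,"ax": 0,"ay": 0,"az": 0},{"grip": 255,"x": 0,"y": 0,"z": 0,"ax": 0,"ay": 0,"az": 0},{"grip": 255,"x": 0,"y": 0,"z": 0,"ax": 0,"ay": 0,"az": 0},{"grip": 255,"x": 0,"y": 0,"z": 0,"ax": 0,"ay": 0,"az": 0},{"grip": 255,"x": 0,"y": 0,"z": 0,"ax": 0,"ay": 0,"az": 0},{"grip": 255,"x": 0,"y": 0,"z": 0,"ax": 0,"ay": 0,"az": 0}], grip_force=40)

```text
time: 12.0
eef_pos: [0.551, 0.0986, 0.061]
tcp_rot: [0.0, -0.007, 1.0, 0.0]
contact_force: [-2.5, 3.4, 7.6]
gripper_width: 0.465
grip_force: 39.4
```

Run:
```python
from h import *
st=arm.state(); print({k:np.round(st[k],3) for k in("eef_pos","tcp_rot","contact_force","moment","gripper_width","grip_force","qpos")})
```

```text
{'eef_pos': array([0.551, 0.099, 0.061]), 'tcp_rot': array([ 0.   , -0.007,  1.   ,  0.   ]), 'contact_force': array([-2.538,  3.352,  7.632]), 'moment': array([0.631, 0.444, 0.027]), 'gripper_width': np.float64(0.465), 'grip_force': np.float64(39.395), 'qpos': array([ 9.400e-02,  5.760e-01,  1.746e+00,  1.000e-03,  8.190e-01,
       -1.491e+00])}
```

Gripped and well centred. I'll screw it down clockwise, following the 8 mm pitch.

step_arm(steps=[{"grip": 255,"x": 0,"y": 0,"z": -0.18,"ax": 0,"ay": 0,"az": -0.14},{"grip": 255,"x": 0,"y": 0,"z": -0.18,"ax": 0,"ay": 0,"az": -0.14},{"grip": 255,"x": 0,"y": 0,"z": -0.18,"ax": 0,"ay": 0,"az": -0.14},{"grip": 255,"x": 0,"y": 0,"z": -0.18,"ax": 0,"ay": 0,"az": -0.14},{"grip": 255,"x": 0,"y": 0,"z": -0.18,"ax": 0,"ay": 0,"az": -0.14},{"grip": 255,"x": 0,"y": 0,"z": -0.18,"ax": 0,"ay": 0,"az": -0.14},{"grip": 255,"x": 0,"y": 0,"z": -0.18,"ax": 0,"ay": 0,"az": -0.14},{"grip": 255,"x": 0,"y": 0,"z": -0.18,"ax": 0,"ay": 0,"az": -0.14},{"grip": 255,"x": 0,"y": 0,"z": -0.18,"ax": 0,"ay": 0,"az": -0.14},{"grip": 255,"x": 0,"y": 0,"z": -0.18,"ax": 0,"ay": 0,"az": -0.14}])

```text
time: 13.0
eef_pos: [0.5509, 0.0985, 0.0592]
tcp_rot: [-0.0, 0.641, 0.767, 0.0]
contact_force: [-3.6, 2.8, 8.2]
gripper_width: 0.472
grip_force: 39.5
```

```bash
cat > st.py <<'E'
from h import *
st=arm.state(); q=st["tcp_rot"]; print({k:np.round(st[k],3) for k in("time","eef_pos","contact_force","moment","gripper_width","grip_force","qpos")}, "yaw",round(2*np.arctan2(q[2],q[1]),4))
E
python3 st.py
```

```text
{'time': np.float64(13.0), 'eef_pos': array([0.551, 0.098, 0.059]), 'contact_force': array([-3.561,  2.769,  8.19 ]), 'moment': array([0.459, 0.551, 0.043]), 'gripper_width': np.float64(0.472), 'grip_force': np.float64(39.484), 'qpos': array([ 9.300e-02,  5.790e-01,  1.747e+00,  1.000e-03,  8.160e-01,
       -8.500e-02])} yaw 1.7491
```

step_arm(steps=[{"grip": 255,"x": 0,"y": 0,"z": -0.18,"ax": 0,"ay": 0,"az": -0.14},{"grip": 255,"x": 0,"y": 0,"z": -0.18,"ax": 0,"ay": 0,"az": -0.14},{"grip": 255,"x": 0,"y": 0,"z": -0.18,"ax": 0,"ay": 0,"az": -0.14},{"grip": 255,"x": 0,"y": 0,"z": -0.18,"ax": 0,"ay": 0,"az": -0.14},{"grip": 255,"x": 0,"y": 0,"z": -0.18,"ax": 0,"ay": 0,"az": -0.14},{"grip": 255,"x": 0,"y": 0,"z": -0.18,"ax": 0,"ay": 0,"az": -0.14},{"grip": 255,"x": 0,"y": 0,"z": -0.18,"ax": 0,"ay": 0,"az": -0.14},{"grip": 255,"x": 0,"y": 0,"z": -0.18,"ax": 0,"ay": 0,"az": -0.14},{"grip": 255,"x": 0,"y": 0,"z": -0.18,"ax": 0,"ay": 0,"az": -0.14},{"grip": 255,"x": 0,"y": 0,"z": -0.18,"ax": 0,"ay": 0,"az": -0.14}])

```text
time: 14.0
eef_pos: [0.5507, 0.0986, 0.0574]
tcp_rot: [-0.0, 0.985, 0.174, 0.0]
contact_force: [-4.5, 3.4, 8.4]
gripper_width: 0.47
grip_force: 39.6
```

step_arm(steps=[{"grip": 255,"x": 0,"y": 0,"z": -0.1,"ax": 0,"ay": 0,"az": -0.08},{"grip": 255,"x": 0,"y": 0,"z": -0.1,"ax": 0,"ay": 0,"az": -0.08},{"grip": 255,"x": 0,"y": 0,"z": -0.1,"ax": 0,"ay": 0,"az": -0.08},{"grip": 255,"x": 0,"y": 0,"z": -0.1,"ax": 0,"ay": 0,"az": -0.08},{"grip": 255,"x": 0,"y": 0,"z": 0,"ax": 0,"ay": 0,"az": 0}])

```text
time: 14.5
eef_pos: [0.5507, 0.0986, 0.057]
tcp_rot: [-0.0, 1.0, 0.016, 0.0]
contact_force: [-4.5, 3.4, 8.9]
gripper_width: 0.465
grip_force: 39.6
```

```bash
python3 st.py
```

```text
{'time': np.float64(14.5), 'eef_pos': array([0.551, 0.099, 0.057]), 'contact_force': array([-4.452,  3.441,  8.908]), 'moment': array([ 0.565,  0.708, -0.075]), 'gripper_width': np.float64(0.465), 'grip_force': np.float64(39.631), 'qpos': array([9.400e-02, 5.820e-01, 1.748e+00, 1.000e-03, 8.120e-01, 1.632e+00])} yaw 0.0319
```

Now at 3.12 rad, with the stop expected at about 3.25. I'll take small steps and watch the moment about z.

step_arm(steps=[{"grip": 255,"x": 0,"y": 0,"z": -0.05,"ax": 0,"ay": 0,"az": -0.04},{"grip": 255,"x": 0,"y": 0,"z": -0.05,"ax": 0,"ay": 0,"az": -0.04},{"grip": 255,"x": 0,"y": 0,"z": 0,"ax": 0,"ay": 0,"az": 0}])

```text
time: 14.8
eef_pos: [0.5507, 0.0986, 0.0569]
tcp_rot: [-0.0, 1.0, -0.023, 0.0]
contact_force: [-3.4, 3.7, 8.3]
gripper_width: 0.469
grip_force: 39.6
```

```bash
python3 st.py
```

```text
{'time': np.float64(14.8), 'eef_pos': array([0.551, 0.099, 0.057]), 'contact_force': array([-3.385,  3.691,  8.273]), 'moment': array([ 0.61,  0.68, -0.01]), 'gripper_width': np.float64(0.469), 'grip_force': np.float64(39.625), 'qpos': array([9.400e-02, 5.820e-01, 1.748e+00, 1.000e-03, 8.110e-01, 1.710e+00])} yaw -0.0468
```

step_arm(steps=[{"grip": 255,"x": 0,"y": 0,"z": -0.05,"ax": 0,"ay": 0,"az": -0.04},{"grip": 255,"x": 0,"y": 0,"z": -0.05,"ax": 0,"ay": 0,"az": -0.04},{"grip": 255,"x": 0,"y": 0,"z": 0,"ax": 0,"ay": 0,"az": 0}])

```text
time: 15.1
eef_pos: [0.5518, 0.0985, 0.0569]
tcp_rot: [-0.0, 0.998, -0.063, 0.001]
contact_force: [2.0, 3.4, 6.0]
gripper_width: 0.469
grip_force: 41.0
```

```bash
python3 st.py
```

```text
{'time': np.float64(15.1), 'eef_pos': array([0.552, 0.098, 0.057]), 'contact_force': array([2.016, 3.411, 6.016]), 'moment': array([ 0.411, -0.269,  0.226]), 'gripper_width': np.float64(0.469), 'grip_force': np.float64(40.984), 'qpos': array([0.093, 0.583, 1.747, 0.   , 0.809, 1.789])} yaw -0.1253
```

step_arm(steps=[{"grip": 255,"x": 0,"y": 0,"z": 0,"ax": 0,"ay": 0,"az": -0.03},{"grip": 255,"x": 0,"y": 0,"z": 0,"ax": 0,"ay": 0,"az": -0.03},{"grip": 255,"x": 0,"y": 0,"z": 0,"ax": 0,"ay": 0,"az": 0}])

```text
time: 15.4
eef_pos: [0.5508, 0.0986, 0.0567]
tcp_rot: [-0.0, 0.996, -0.092, 0.0]
contact_force: [-4.0, 4.1, 10.5]
gripper_width: 0.468
grip_force: 41.4
```

```bash
python3 st.py
python3 - <<'E'
from h import *
w=cal("wrist"); im=save("wrist","w5.png")
c=proj(w,(.551,.0986,.08)); print(c); x,y=int(c[0]),int(c[1]); x0=max(0,x-100); y0=max(0,y-75)
cv2.imwrite("pics/w5c.png",cv2.resize(im[y0:y0+150,x0:x0+200],None,fx=4,fy=4,interpolation=2)); print(x0,y0)
E
```

```text
{'time': np.float64(15.4), 'eef_pos': array([0.551, 0.099, 0.057]), 'contact_force': array([-3.968,  4.051, 10.535]), 'moment': array([0.663, 0.588, 0.485]), 'gripper_width': np.float64(0.468), 'grip_force': np.float64(41.444), 'qpos': array([9.400e-02, 5.820e-01, 1.748e+00, 1.000e-03, 8.110e-01, 1.848e+00])} yaw -0.1843
[320.01147035 328.51451098]
220 253
```

View pics/w5c.png

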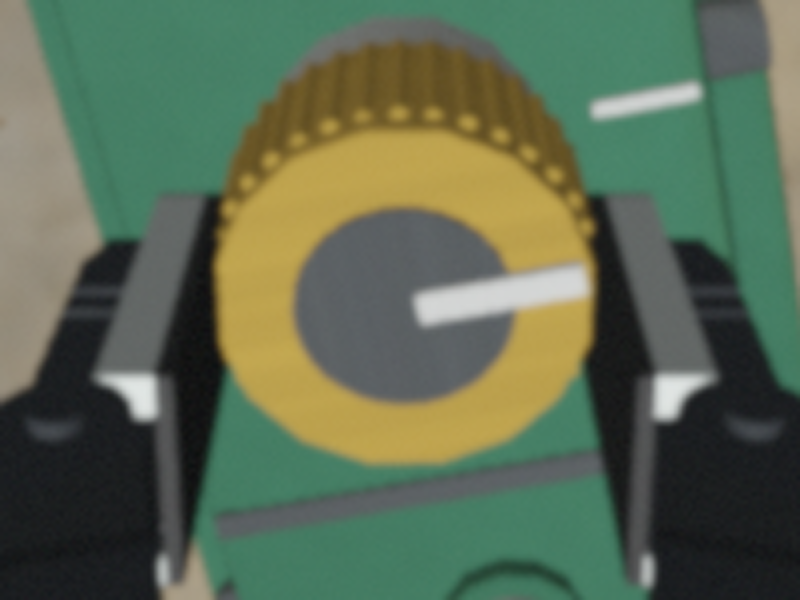

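The cap's line, (415,308) to (590,278) in the crop, is parallel to the white datum line. With a rising moment of 0.49 N m opposing the turn, the cap is bottomed out. I'll back it off a quarter turn and check the angle by the lines.

```bash
cat > ang.py <<'E'
from h import *
import sys
def ang(w,k,z):
    P=np.array([onz(w,p[0],z)[:2]*1000 for p in k],np.float32)
    vx,vy,x,y=cv2.fitLine(P,cv2.DIST_L2,0,.01,.01).ravel(); b=cv2.minAreaRect(P)
    return round(float(np.degrees(np.arctan2(vy,vx))),2),(round(float(x),1),round(float(y),1)),np.round(b[1],1)
def run(f,ztop):
    w=cal("wrist"); im=save("wrist",f); hsv=cv2.cvtColor(im,cv2.COLOR_BGR2HSV)
    m=cv2.inRange(hsv,(0,0,165),(180,70,255)); m[:230]=0;m[420:]=0
    for k in cv2.findContours(m,cv2.RETR_EXTERNAL,cv2.CHAIN_APPROX_NONE)[0]:
        if 40<cv2.contourArea(k)<1500 and 250<k[:,0,0].mean()<420: print(cv2.boundingRect(k),"cap",ang(w,k,ztop),"datum",ang(w,k,.04))
run(sys.argv[1],float(sys.argv[2]))
E
python3 ang.py w6.png .080
```

```text
(263, 396, 13, 20) cap (-6.56, (514.6, 129.9), array([10.9,  4.7])) datum (-6.56, (479.4, 144.0), array([14.2,  6.2]))
(384, 347, 12, 11) cap (-45.74, (534.7, 71.3), array([4.8, 5.1])) datum (-45.8, (505.5, 67.7), array([6.3, 6.7]))
(246, 347, 13, 11) cap (28.46, (545.5, 129.3), array([6.6, 4. ])) datum (28.47, (519.6, 143.2), array([8.6, 5.2]))
(324, 319, 44, 15) cap (-88.34, (550.1, 87.8), array([ 4.5, 18.6])) datum (-88.34, (525.6, 89.2), array([ 5.8, 24.2]))
(368, 274, 27, 9) cap (-89.09, (569.6, 69.9), array([ 2.1, 10.8])) datum (-89.09, (551.0, 65.8), array([ 2.7, 14. ]))
```

step_arm(steps=[{"grip": 255,"x": 0,"y": 0,"z": 0,"ax": 0,"ay": 0,"az": 0.06},{"grip": 255,"x": 0,"y": 0,"z": 0.16,"ax": 0,"ay": 0,"az": 0.13},{"grip": 255,"x": 0,"y": 0,"z": 0.17,"ax": 0,"ay": 0,"az": 0.13},{"grip": 255,"x": 0,"y": 0,"z": 0.17,"ax": 0,"ay": 0,"az": 0.13},{"grip": 255,"x": 0,"y": 0,"z": 0.17,"ax": 0,"ay": 0,"az": 0.13},{"grip": 255,"x": 0,"y": 0,"z": 0.17,"ax": 0,"ay": 0,"az": 0.13},{"grip": 255,"x": 0,"y": 0,"z": 0.17,"ax": 0,"ay": 0,"az": 0.13},{"grip": 255,"x": 0,"y": 0,"z": 0.17,"ax": 0,"ay": 0,"az": 0.13},{"grip": 255,"x": 0,"y": 0,"z": 0.17,"ax": 0,"ay": 0,"az": 0.13},{"grip": 255,"x": 0,"y": 0,"z": 0.17,"ax": 0,"ay": 0,"az": 0.13}])

```text
time: 16.5
eef_pos: [0.5508, 0.0986, 0.0583]
tcp_rot: [-0.0, 0.865, 0.502, 0.0]
contact_force: [-3.0, 3.5, 10.0]
gripper_width: 0.467
grip_force: 41.4
```

step_arm(steps=[{"grip": 255,"x": 0,"y": 0,"z": 0.17,"ax": 0,"ay": 0,"az": 0.13},{"grip": 255,"x": 0,"y": 0,"z": 0.17,"ax": 0,"ay": 0,"az": 0.13},{"grip": 255,"x": 0,"y": 0,"z": 0.1,"ax": 0,"ay": 0,"az": 0.08},{"grip": 255,"x": 0,"y": 0,"z": 0,"ax": 0,"ay": 0,"az": 0},{"grip": 255,"x": 0,"y": 0,"z": 0,"ax": 0,"ay": 0,"az": 0}])

```text
time: 17.0
eef_pos: [0.5508, 0.0986, 0.0587]
tcp_rot: [-0.0, 0.769, 0.639, 0.0]
contact_force: [-3.1, 3.4, 9.9]
gripper_width: 0.466
grip_force: 41.4
```

```bash
python3 st.py; python3 ang.py w7.png .082
```

```text
{'time': np.float64(17.0), 'eef_pos': array([0.551, 0.099, 0.059]), 'contact_force': array([-3.094,  3.401,  9.91 ]), 'moment': array([0.632, 0.545, 0.072]), 'gripper_width': np.float64(0.466), 'grip_force': np.float64(41.432), 'qpos': array([9.400e-02, 5.790e-01, 1.747e+00, 1.000e-03, 8.150e-01, 2.780e-01])} yaw 1.3858
(336, 398, 45, 12) cap (-2.26, (560.2, 56.6), array([20.7,  4.4])) datum (-2.26, (558.5, 17.8), array([27.2,  5.8]))
(302, 355, 71, 39) cap (-13.84, (553.9, 72.7), array([29.9, 21.2])) datum (-13.84, (550.2, 39.0), array([39.3, 27.9]))
(384, 347, 12, 10) cap (43.09, (577.7, 82.2), array([4.6, 4.8])) datum (43.14, (581.5, 51.5), array([6.1, 6.4]))
(246, 347, 13, 10) cap (-60.65, (519.7, 93.1), array([4.6, 5.2])) datum (-60.64, (505.1, 65.9), array([6.1, 6.9]))
(324, 319, 44, 15) cap (0.55, (561.2, 97.8), array([18.5,  4.5])) datum (0.55, (559.7, 72.0), array([24.4,  5.9]))
```

The cap line turned from −88.3° to +0.6°, a quarter turn from the datum. It kept the same place between the pads, so the grip did not slip. Handing in.

```bash
python3 -c "
from plant import arm
print(arm.job_done())"
```

```text
the job is handed in; nothing more can be done
None
```

The job is handed in at about 17 s of the 64 s: the cover is flat on the bench, handle up and clear of the housing, and the cap was screwed to its stop, backed off a quarter turn (about 89–90° by the white lines) and is still gripped there; the screwdriver, wax tin and offcut were not touched.

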